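# Pry the sprung ring off the roller spindle

### The arm

A 6-joint arm with a two-finger parallel gripper is mounted at the origin on a cart in front of the work surface, level with it; the furniture and walls round the work are solid. World frame = base frame: x ahead of the robot, y to its left, z up, the work surface at z = 0. Lengths are in m, angles in rad, forces in N, time in s.
With the tool pointing down it reaches from about 0.3 to 0.75 m from the base axis. Payload 8.5 kg.
Tool frame: the origin (TCP) lies at the very end of the fingers, on their centre line; the grasp point (between the pads) lies behind it (bot.grip_point_offset is the z of the grasp point in the tool frame, in m); z points along the fingers, x is the direction in which the jaws open and shut, and the axes are right-handed (so a half turn about z gives the same grasp; the last joint's range is limited). The gripper opens to 85 mm and grips with 20 to 120 N. Pads are 22 mm wide; open, the fingers measure 114 mm over their backs; the gripper's body (76 mm by 85 mm) begins 54 mm behind the grasp point. The pads swing forward as they close: fully open they stand 13 mm farther back than shut.
Start: joints at [0.91, 0.381, 1.297, -0, 1.464, -0.215], TCP at [0.237, 0.496, 0.231] pointing down, gripper open.
Joint ranges: [-3.11, 3.11], [-0.89, 2.33], [0.22, 2.48], [-1.42, 4.56], [0.17, 2.85], [-2.88, 2.88]. Speed limits (rad/s): [2.39, 2.39, 3.14, 3.14, 3.14, 3.14].

### API

Orientations are given as a unit quaternion [w, x, y, z].
In Python, from rig import bot gives the robot as it stands. The module is installed in compiled form; this text tells all that it offers.
- The arm moves only by the tool drive_tool, never from a script. Its argument "increments" is a list of rows, each a list of 7 numbers: the shift along the tool's x, y, z in units of 0.5 m (1.0 is 0.5 m), then the turn, a rotation vector about the tool's x, y, z in units of 45 degrees (1.0 is 45 degrees), then the closure, from -1 (fully open) to 1 (shut). A call has exactly 8 rows; each row is the pose to reach, as a shift and turn from the pose commanded when the call began, along the tool's axes at that moment; what a row does not reach only later rows make up. A row lasts 1/12 s, in which the tool goes at most 41.7 mm and 7.16 degrees, less where a joint would pass 70% of its speed; a pose out of reach is approached as far as the arm can. A call with a number of a shift or a turn outside -1 to 1 is refused whole. A call with a gripper value outside its range is refused whole. The fingers move at their own pace and stop on an object; the grip force is fixed at half the most. Time passes only in rows, so rows that repeat a pose let the fingers close, or fill a call up. It gives the time, the measured TCP pose, the force and the opening at its end, in the units of the state.
- bot.get_obs(): the state, without advancing time (a new reading comes with each control period).
- bot.get_image(name): name is "scene" or "side" or "wrist"; returns the picture (420x560x3 uint8, red, green, blue); there is no depth.
- bot.camera_info(name): a dict with "fx", "fy", "cx", "cy" (pixels), "rvec" (rotation vector, rad) and "tvec" (3), from world to camera coordinates, as OpenCV has them. Camera axes: x right, y down, z forward; pixel columns grow to the right and rows downward; lengths in m; the calibration is good to about 2 mm. A picture is of the moment at which its call begins: read the wrist's pose just before it. camera_info takes no time and is no camera call; for the wrist camera it gives the pose at the moment of the call.
- bot.hand_in(): hands the job in, once; it reports no verdict.
The state is a dict: "t": time; "q": joint angles; "qd": joint speeds; "effort": joint torques, N m; "position": TCP position; "tcp_rot": TCP orientation; "contact_force": force on the tool from outside, world axes, zero at the start; "torque": the same for the moment, N m; "finger_gap": finger opening in m.
Only numpy, scipy, OpenCV 4.12 (cv2) and the standard library are available. Lean on these libraries where they do the work, as an engineer would, in place of code of your own. Each camera call takes 0.05 s, during which the arm holds its last target.

### The job

Take the hooked pick out of its stand, hook it into the pull eye of the sprung retaining ring on the roller shaft and pry the ring upward out of its groove. Carry the ring on the hook to the shallow metal tray and leave it in there, then put the pick back in its stand or lay it down. Do not touch the ring with the fingers, and leave the straight pick alone in its stand.

Things in the scene. Friction and masses are not known exactly. Their poses are not given: they have to be found in the camera images.
- hook_pick: Hooked pick, 80 g, upright in an open stand. Grey SQUARE handle 20x20 mm, 76 to 150 mm above origin, faces along its x, y; 34 mm collar (72 to 76 mm) rests on the stand; steel shank 5 mm thick below. Origin: elbow at the shank's foot, 22 mm above the worktop; z up. Toe, 5 mm thick, runs 22 mm along +x, then its tip turns up: 8 mm above toe's centre line, 27 mm from shank axis. Lifts straight up.
- ring: Sprung dark steel retaining ring, 5 mm thick, 40 g, clasping the groove of a fixed horizontal shaft. Origin on the shaft axis, 75 mm above the worktop; +x along the shaft from its free end toward the white roller (world +x within 0.35 rad), z up. Reaches 14.5 mm below to 42 mm above origin, 30 mm wide. Pulled up 25 mm by its eye (5 to 10 N) it snaps off, then hangs on the hook by its eye.
- ring_eye (a point): Centre of the ring's pull eye, 25.5 mm above its origin, axes as the ring's: a loop of 4 mm wire in the y-z plane, opening 22 mm wide (y), 25 mm high. Enter along +x. Shaft (24 mm thick) ends 16.5 mm before the eye (-x side); roller begins 16 mm behind, its top 10 mm below this point; the bearing block stands 75 mm behind, 56 mm wide, top 98 mm above the worktop.
- tray: Shallow open steel tray, 200 mm (its x) by 260 mm (its y), rim 28 mm above the worktop, walls and floor 4 mm thick, fixed. Origin: centre of its underside, on the worktop.
- straight_pick: Straight pointed pick with a ROUND grey handle, 16 mm thick, with a 26 mm ball on top, else sized as the hooked one; a bystander. Origin at its point, 22 mm above the worktop, z up. The picks stand in two like aluminium stands, 60x70 mm, swapped at random: two rails along the pick's x with a 18 mm gap for the shank, top of rails 94 mm above the worktop.

How it is judged:
By the outcome, as a careful person would: the job done as asked, in the order asked, and still so for the second after the job is handed in, with the robot touching nothing.
It also fails if it takes over 59 s, if anything falls off the work surface, if the arm or the gripper's body presses on something with over 40 N, if the wrist force passes 120 N, or if a joint passes its speed limit or range.

## Working session

There is one attempt and no reset: what is moved stays moved. The work goes in short steps, Python scripts to look and compute and a tool call to move; the robot and the scene stay as the last step left them, time stands still between calls to the robot, and variables do not carry over. Pictures are saved under pics/ and viewed, and the job is handed in when it is done.

Besides the shell and the picture viewer there is one more tool, called after "Emit:" in YAML: its name, and indented under it one key for each argument. drive_tool: Moves the arm, as the interface text tells. Shifts and turns lie within -1 to 1; 1 stands for 0.5 m of shift or 45 degrees of turn. Its arguments: {"type":"object","properties":{"increments":{"type":"array"}},"required":["increments"]}

```bash
mkdir -p pics
python3 - <<'E'
from rig import bot
import cv2
for n in ["scene","side","wrist"]:
    print(n,bot.camera_info(n))
    cv2.imwrite(f"pics/{n}0.png",bot.get_image(n)[:,:,::-1])
print(bot.get_obs(),bot.grip_point_offset)
E
```

```text
scene {'fx': 417.0719013002237, 'fy': 417.0719013002237, 'cx': 281.9389994944777, 'cy': 204.55890532213718, 'rvec': array([ 2.00578247, -1.01424543,  0.54615724]), 'tvec': array([-0.29645261,  0.29664636,  0.80637468])}
side {'fx': 487.39209883511626, 'fy': 487.39209883511626, 'cx': 277.1867611545481, 'cy': 206.6882933073938, 'rvec': array([ 2.04201728, -0.55571257,  0.32453802]), 'tvec': array([-0.42903714,  0.206772  ,  0.9733857 ])}
wrist {'fx': 354.04693088613266, 'fy': 354.04693088613266, 'cx': 283.26026505683893, 'cy': 214.67593459106286, 'rvec': array([-2.43168251, -1.53516978, -0.23248134]), 'tvec': array([-0.55002622, -0.03847297,  0.37892854])}
{'t': 0.15, 'q': array([ 9.09709366e-01,  3.81033186e-01,  1.29804969e+00, -8.53349323e-06,
        1.46365281e+00, -2.15274312e-01]), 'qd': array([-6.41609735e-04, -2.86304199e-03, -2.70743431e-03, -2.39216020e-04,
        1.11854925e-04, -9.64773906e-06]), 'effort': array([ 3.72231763e-03, -4.48622203e+01, -2.31342620e+01, -1.05748124e-04,
        3.81868376e-03, -1.00989152e-05]), 'position': array([0.23699495, 0.49605251, 0.23087042]), 'tcp_rot': array([ 1.98467163e-04,  8.45928469e-01,  5.33296071e-01, -5.35969808e-04]), 'contact_force': array([ 0.28506927, -0.17051425, -0.00257034]), 'torque': array([ 0.01509745,  0.00593367, -0.00945324]), 'finger_gap': 0.0851622039517424} -0.0187
```

View pics/scene0.png

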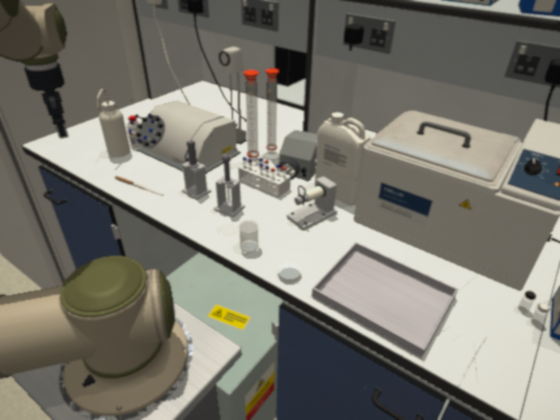

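View pics/side0.png

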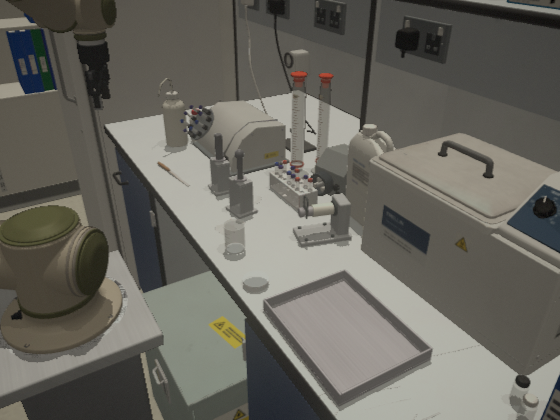

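View pics/wrist0.png

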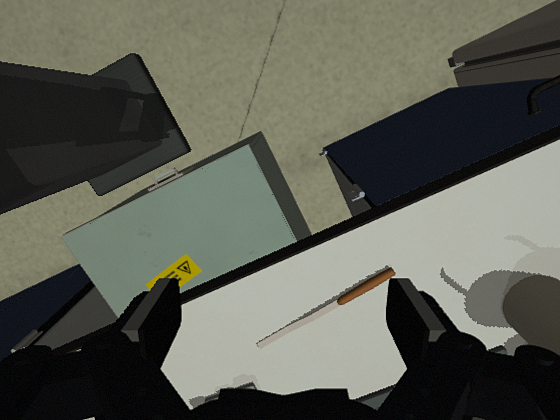

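Run:
```python
import cv2
a=cv2.imread("pics/scene0.png")[125:235,165:355]; cv2.imwrite("pics/za.png",cv2.resize(a,None,fx=4.2,fy=4.2,interpolation=cv2.INTER_CUBIC))
a=cv2.imread("pics/side0.png")[125:255,195:365]; cv2.imwrite("pics/zb.png",cv2.resize(a,None,fx=4.5,fy=4.5,interpolation=cv2.INTER_CUBIC))
```

```text
(no output)
```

View pics/za.png

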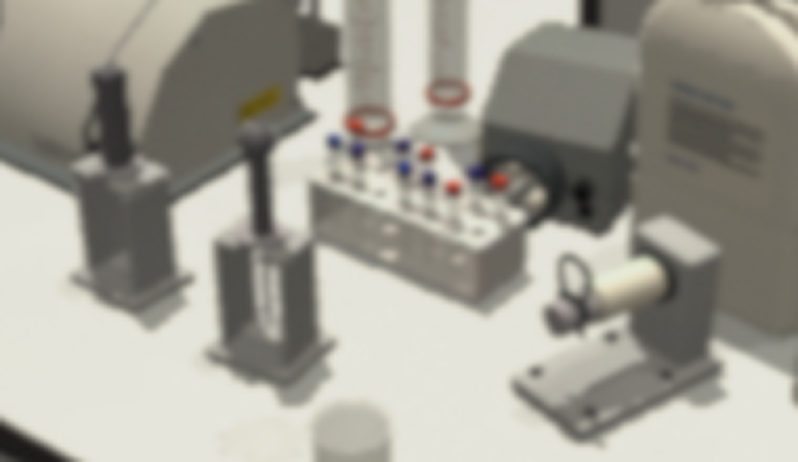

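View pics/zb.png

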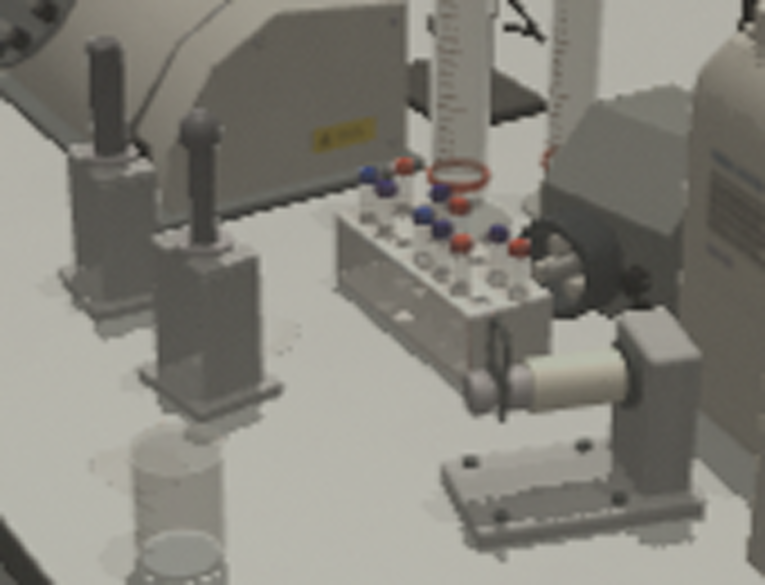

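```bash
cat > h.py <<'E'
from rig import bot
import cv2,numpy as np
from scipy.spatial.transform import Rotation as R
def cam(n):
    c=bot.camera_info(n);K=np.array([[c['fx'],0,c['cx']],[0,c['fy'],c['cy']],[0,0,1]]);return K,R.from_rotvec(c['rvec']).as_matrix(),np.array(c['tvec'])
def proj(n,P,c=None):
    K,r,t=c or cam(n);p=K@(r@np.atleast_2d(P).T+t[:,None]);return (p[:2]/p[2]).T
def plane(n,uv,z,c=None):
    K,r,t=c or cam(n);d=r.T@np.linalg.inv(K)@np.array([*uv,1]);o=-r.T@t;return o+d*(z-o[2])/d[2]
def tri(obs):
    A=np.zeros((3,3));b=np.zeros(3);rs=[]
    for n,uv,*c in obs:
        K,r,t=c[0] if c else cam(n);d=r.T@np.linalg.inv(K)@np.array([*uv,1]);d/=np.linalg.norm(d);o=-r.T@t
        M=np.eye(3)-np.outer(d,d);A+=M;b+=M@o;rs.append((M,o))
    X=np.linalg.solve(A,b);return X,[float(np.linalg.norm(M@(X-o))) for M,o in rs]
def Rt():
    o=bot.get_obs();q=o['tcp_rot'];return o,R.from_quat([q[1],q[2],q[3],q[0]])
def cmd(p,yaw=None,Rg=None):
    "units for a move to tcp p with jaw x axis yaw (world), tool down"
    o,r=Rt()
    if Rg is None:
        x=np.array([np.cos(yaw),np.sin(yaw),0]);z=np.array([0,0,-1.]);Rg=R.from_matrix(np.c_[x,np.cross(z,x),z])
    s=r.inv().apply(np.array(p)-o['position'])/0.5;w=(r.inv()*Rg).as_rotvec()/(np.pi/4)
    return np.round(s,4),np.round(w,4)
def st():
    o,r=Rt();m=r.as_matrix();print('t',o['t'],'p',o['position'].round(4),'yawx',np.arctan2(m[1,0],m[0,0]).round(4),'z',m[:,2].round(4),'F',o['contact_force'].round(1),'gap',round(o['finger_gap'],4))
E
python3 - <<'E'
from h import *
print('htop',tri([('scene',(190,143)),('side',(218,134.6))]),plane('scene',(190,143),.172),plane('side',(218,134.6),.172))
print('stop',tri([('scene',(226.5,155.5)),('side',(239.5,151.5))]))
print('eye',tri([('scene',(302,190.5)),('side',(306,201.7))]))
# tray corners rim
for n,c in {'scene':[(355,248),(455,293),(424,346),(315,293)],'side':[(345,275),(426,347),(353,391),(263,308)]}.items():
    print(n,[plane(n,u,.028).round(3) for u in c])
# wrist cam in tool frame
o,r=Rt();K,rc,t=cam('wrist');print('cam pos in tool',r.inv().apply(-rc.T@t-o['position']),'axes',(r.inv().as_matrix()@rc.T).round(3))
st()
E
```

```text
htop (array([0.49539835, 0.31861574, 0.16204945]), [0.0015238610310086113, 0.001523861031008589]) [0.48006354 0.30153382 0.172     ] [0.48755188 0.29901548 0.172     ]
stop (array([0.49038185, 0.17488224, 0.16984888]), [0.0008287008039484673, 0.0008287008039483955])
eye (array([ 0.56381054, -0.02284791,  0.09942652]), [0.0002844262950269718, 0.00028442629502699546])
scene [array([ 0.521, -0.214,  0.028]), array([ 0.521, -0.461,  0.028]), array([ 0.346, -0.455,  0.028]), array([ 0.335, -0.213,  0.028])]
side [array([ 0.533, -0.222,  0.028]), array([ 0.532, -0.456,  0.028]), array([ 0.364, -0.465,  0.028]), array([ 0.334, -0.224,  0.028])]
cam pos in tool [ 0.00055318 -0.07681464 -0.14160451] axes [[ 1.     0.001  0.   ]
 [-0.001  0.954  0.298]
 [ 0.    -0.298  0.954]]
t 0.15 p [0.237  0.4961 0.2309] yawx 1.125 z [-7.e-04 -9.e-04 -1.e+00] F [ 0.3 -0.2 -0. ] gap 0.0852
```

Run:
```python
from h import *
print(cmd([.48,.28,.36],0.0))
print('tray corners mean', np.mean([[0.521,-0.214],[0.521,-0.461],[0.346,-0.455],[0.335,-0.213]],0))
```

```text
(array([-0.1806,  0.6248, -0.2582]), array([5.0000e-04, 1.4000e-03, 1.4324e+00]))
tray corners mean [ 0.43075 -0.33575]
```

Emit:
drive_tool:
  increments:
    - [-0.18,0.625,-0.258,0,0,1.432,-1]
    - [-0.18,0.625,-0.258,0,0,1.432,-1]
    - [-0.18,0.625,-0.258,0,0,1.432,-1]
    - [-0.18,0.625,-0.258,0,0,1.432,-1]
    - [-0.18,0.625,-0.258,0,0,1.432,-1]
    - [-0.18,0.625,-0.258,0,0,1.432,-1]
    - [-0.18,0.625,-0.258,0,0,1.432,-1]
    - [-0.18,0.625,-0.258,0,0,1.432,-1]

```text
refused, turn out of range in row 1
```

Run:
```python
from h import *
st();print(bot.get_obs()['q']);print(cmd([.48,.28,.36],0.0))
```

```text
t 0.15 p [0.237  0.4961 0.2309] yawx 1.125 z [-7.e-04 -9.e-04 -1.e+00] F [ 0.3 -0.2 -0. ] gap 0.0852
[ 9.09709366e-01  3.81033186e-01  1.29804969e+00 -8.53349323e-06
  1.46365281e+00 -2.15274312e-01]
(array([-0.1806,  0.6248, -0.2582]), array([5.0000e-04, 1.4000e-03, 1.4324e+00]))
```

Limit 1.0 per call; 8 rows give 57° at most anyway.

Emit:
drive_tool:
  increments:
    - [-0.18,0.625,-0.258,0,0,1,-1]
    - [-0.18,0.625,-0.258,0,0,1,-1]
    - [-0.18,0.625,-0.258,0,0,1,-1]
    - [-0.18,0.625,-0.258,0,0,1,-1]
    - [-0.18,0.625,-0.258,0,0,1,-1]
    - [-0.18,0.625,-0.258,0,0,1,-1]
    - [-0.18,0.625,-0.258,0,0,1,-1]
    - [-0.18,0.625,-0.258,0,0,1,-1]

```text
t: 0.82
position: [0.4698, 0.2889, 0.3549]
tcp_rot: [0.0, 0.986, 0.168, -0.0]
contact_force: [-0.2, 0.7, -0.1]
finger_gap: 0.0853
```

Run:
```python
from h import *
st();print(bot.get_obs()['q']);print(cmd([.48,.28,.36],0.0))
```

```text
t 0.8167 p [0.4698 0.2889 0.3549] yawx 0.3373 z [-4.e-04 -1.e-04 -1.e+00] F [-0.2  0.7 -0.1] gap 0.0853
[ 3.36577448e-01  3.30355693e-01  1.02539229e+00  6.70353669e-05
  1.78623309e+00 -6.68206992e-04]
(array([ 0.0134,  0.0235, -0.0102]), array([0.    , 0.0005, 0.4294]))
```

Emit:
drive_tool:
  increments:
    - [0.013,0.023,-0.01,0,0,0.43,-1]
    - [0.013,0.023,-0.01,0,0,0.43,-1]
    - [0.013,0.023,-0.01,0,0,0.43,-1]
    - [0.013,0.023,-0.01,0,0,0.43,-1]
    - [0.013,0.023,-0.01,0,0,0.43,-1]
    - [0.013,0.023,-0.01,0,0,0.43,-1]
    - [0.013,0.023,-0.01,0,0,0.43,-1]
    - [0.013,0.023,-0.01,0,0,0.43,-1]

```text
t: 1.48
position: [0.4786, 0.282, 0.3592]
tcp_rot: [0.0, 1.0, 0.002, -0.0]
contact_force: [-0.0, 0.6, 0.2]
finger_gap: 0.0852
```

Run:
```python
from h import *
st();print(bot.get_obs()['q']);
import pickle
c=cam('wrist');pickle.dump(c,open('w1.pkl','wb'))
cv2.imwrite("pics/w1.png",bot.get_image('wrist')[:,:,::-1])
```

```text
t 1.4833 p [0.4786 0.282  0.3592] yawx 0.0036 z [-0. -0. -1.] F [-0.   0.6  0.2] gap 0.0852
[ 3.19333035e-01  3.37531908e-01  1.00281309e+00 -2.29624031e-05
  1.80127867e+00  3.15773628e-01]
```

View pics/w1.png

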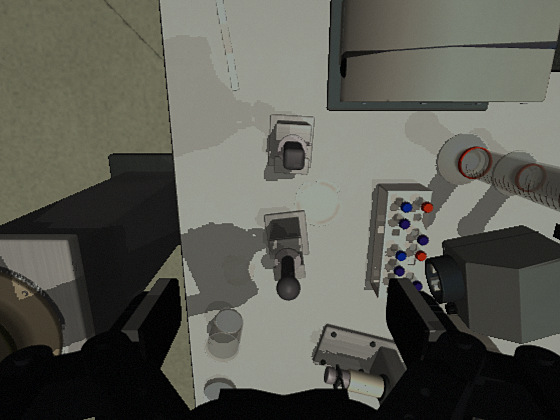

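Run:
```python
import cv2
a=cv2.imread("pics/w1.png")[100:190,240:350]; cv2.imwrite("pics/zc.png",cv2.resize(a,None,fx=6.6,fy=6.6,interpolation=cv2.INTER_CUBIC))
```

```text
(no output)
```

View pics/zc.png

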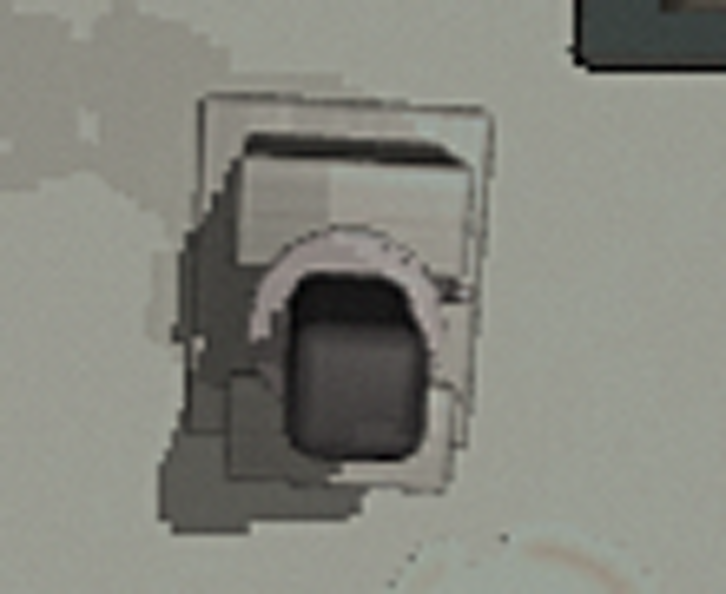

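Run:
```python
from h import *
import pickle
c=pickle.load(open('w1.pkl','rb'))
f=lambda x,y:(240+x/6.6,100+y/6.6)
H=plane('',f(358,392),.172,c);print('h',H)
print([plane('',f(*u),.172,c).round(4) for u in [(298,330),(422,328),(422,455),(298,455)]])
print('rails',[plane('',f(*u),.094,c).round(4) for u in [(243,155),(472,170),(452,492),(228,478)]])
print('base',[plane('',f(*u),.006,c).round(4) for u in [(203,93),(493,110)]])
print('collar',[plane('',f(*u),.098,c).round(4) for u in [(250,320),(345,230),(440,320)]])
print(tri([('',(294.2,159.4),c),('side',(218,134.6)),('scene',(190,143))]))
print(tri([('',(294.2,159.4),c),('side',(218,134.6))]))
print(proj('scene',[[*H[:2],.172]]),proj('side',[[*H[:2],.172]]))
print('eye', plane('',(342,378),.1,c))
```

```text
h [0.48841202 0.30988226 0.172     ]
[array([0.4799, 0.3185, 0.172 ]), array([0.4972, 0.3188, 0.172 ]), array([0.4976, 0.301 , 0.172 ]), array([0.48  , 0.3009, 0.172 ])]
rails [array([0.4709, 0.3381, 0.094 ]), array([0.5096, 0.3358, 0.094 ]), array([0.5076, 0.2807, 0.094 ]), array([0.4682, 0.283 , 0.094 ])]
base [array([0.4611, 0.3458, 0.006 ]), array([0.5203, 0.3427, 0.006 ])]
collar [array([0.4721, 0.311 , 0.098 ]), array([0.4881, 0.3261, 0.098 ]), array([0.5045, 0.3112, 0.098 ])]
(array([0.48928402, 0.30933484, 0.16699806]), [0.0007839450336762873, 0.0026420056216498737, 0.0020569982350302288])
(array([0.48998137, 0.30866834, 0.16792666]), [0.0015932572777161546, 0.0015932572777161529])
[[190.06677812 141.07557754]] [[216.62324226 133.24334575]]
eye [ 0.56104491 -0.00335334  0.1       ]
```

Emit:
drive_tool:
  increments:
    - [0.02,-0.055,0.05,0,0,0.075,-1]
    - [0.02,-0.055,0.1,0,0,0.075,-1]
    - [0.02,-0.055,0.16,0,0,0.075,-1]
    - [0.02,-0.055,0.22,0,0,0.075,-1]
    - [0.02,-0.055,0.25,0,0,0.075,-1]
    - [0.02,-0.055,0.25,0,0,0.075,-1]
    - [0.02,-0.055,0.25,0,0,0.075,-1]
    - [0.02,-0.055,0.25,0,0,0.075,-1]

```text
t: 2.2
position: [0.4893, 0.3096, 0.2358]
tcp_rot: [-0.001, 1.0, -0.028, 0.001]
contact_force: [-0.5, -0.2, -0.2]
finger_gap: 0.0854
```

Run:
```python
from h import *
st();print(cmd([.4885,.3095,.124],-.055))
c=cam('wrist')
cv2.imwrite("pics/w2.png",bot.get_image('wrist')[:,:,::-1])
print(proj('',[[.4885,.3095,.172]],c))
```

```text
t 2.2 p [0.4893 0.3096 0.2358] yawx -0.0567 z [ 0.0025  0.001  -1.    ] F [-0.5 -0.2 -0.2] gap 0.0854
(array([-0.0021,  0.0005,  0.2237]), array([-0.0014, -0.0031, -0.0022]))
[[282.10939701 234.60551019]]
```

View pics/w2.png

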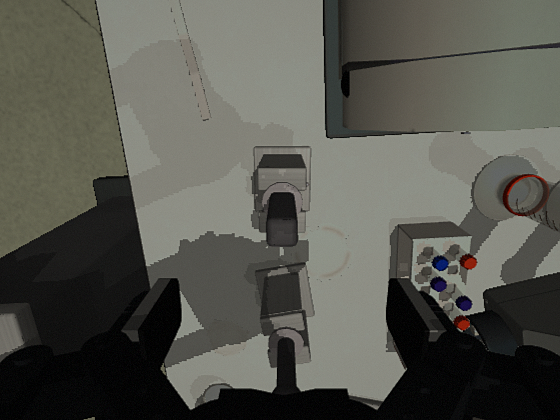

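Emit:
drive_tool:
  increments:
    - [-0.002,0,0.07,0,0,0,-1]
    - [-0.002,0,0.14,0,0,0,-1]
    - [-0.002,0,0.2,0,0,0,-1]
    - [-0.002,0,0.224,0,0,0,-1]
    - [-0.002,0,0.224,0,0,0,-1]
    - [-0.002,0,0.224,0,0,0,-1]
    - [-0.002,0,0.224,0,0,0,1]
    - [-0.002,0,0.224,0,0,0,1]

```text
t: 2.92
position: [0.4886, 0.3097, 0.1241]
tcp_rot: [-0.001, 1.0, -0.028, 0.002]
contact_force: [-0.2, -0.7, -0.6]
finger_gap: 0.0637
```

Emit:
drive_tool:
  increments:
    - [0,0,0,0,0,0,1]
    - [0,0,0,0,0,0,1]
    - [0,0,0,0,0,0,1]
    - [0,0,0,0,0,0,1]
    - [0,0,0,0,0,0,1]
    - [0,0,0,0,0,0,1]
    - [0,0,0,0,0,0,1]
    - [0,0,0,0,0,0,1]

```text
t: 3.58
position: [0.4879, 0.3095, 0.1227]
tcp_rot: [-0.0, 1.0, -0.028, 0.0]
contact_force: [-1.4, -0.9, 5.6]
finger_gap: 0.0194
```

Run:
```python
from h import *
st()
```

```text
t 3.5833 p [0.4879 0.3095 0.1227] yawx -0.057 z [ 7.e-04  3.e-04 -1.e+00] F [-1.4 -0.9  5.6] gap 0.0194
```

Emit:
drive_tool:
  increments:
    - [0,0,-0.03,0,0,0,1]
    - [0,0,-0.09,0,0,0,1]
    - [0,0,-0.16,0,0,0,1]
    - [0,0,-0.22,0,0,0,1]
    - [0,0,-0.28,0,0,0,1]
    - [0,0,-0.34,0,0,0,1]
    - [0,0,-0.4,0,0,0,1]
    - [0,0,-0.4,0,0,0,1]

```text
t: 4.25
position: [0.4888, 0.3098, 0.328]
tcp_rot: [-0.002, 1.0, -0.028, 0.005]
contact_force: [0.6, 0.6, 0.7]
finger_gap: 0.0193
```

Run:
```python
from h import *
st();print(bot.get_obs()['q'])
for n in ['side','scene']: cv2.imwrite(f"pics/{n}3.png",bot.get_image(n)[:,:,::-1])
o,_=Rt();p=o['position']
a=cv2.imread('pics/side3.png');b=cv2.imread('pics/scene3.png')
out=[]
for n,im in (('side',a),('scene',b)):
    u,v=proj(n,[p+[0,0,-.06]])[0].astype(int);print(n,u-40,v-45)
    out.append(cv2.resize(im[v-45:v+45,u-40:u+40],None,fx=5,fy=5,interpolation=cv2.INTER_CUBIC))
cv2.imwrite('pics/z3.png',np.hstack(out))
```

```text
t 4.25 p [0.4888 0.3098 0.328 ] yawx -0.057 z [ 0.0092  0.0035 -1.    ] F [0.6 0.6 0.7] gap 0.0193
[3.60502175e-01 3.83595074e-01 1.01873987e+00 1.18629896e-05
 1.72943165e+00 4.17451507e-01]
side 174 56
scene 146 65
```

View pics/z3.png

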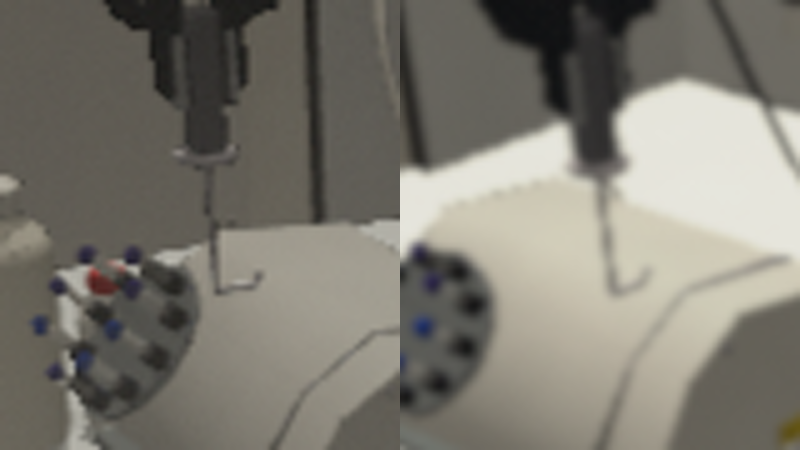

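Emit:
drive_tool:
  increments:
    - [0.055,0.578,0,0,0,0,1]
    - [0.055,0.578,0,0,0,0,1]
    - [0.055,0.578,0,0,0,0,1]
    - [0.055,0.578,0,0,0,0,1]
    - [0.055,0.578,0,0,0,0,1]
    - [0.055,0.578,0,0,0,0,1]
    - [0.055,0.578,0,0,0,0,1]
    - [0.055,0.578,0,0,0,0,1]

```text
t: 5.02
position: [0.4986, 0.0134, 0.3201]
tcp_rot: [0.001, 0.999, -0.032, -0.002]
contact_force: [-0.1, -0.6, -0.0]
finger_gap: 0.0191
```

Run:
```python
from h import *
import pickle
st();print(bot.get_obs()['q'])
c=cam('wrist');pickle.dump(c,open('w4.pkl','wb'))
cv2.imwrite("pics/w4.png",bot.get_image('wrist')[:,:,::-1])
print(proj('',[[.564,-.023,.1]],c))
```

```text
t 5.0167 p [0.4986 0.0134 0.3201] yawx -0.0638 z [-0.0039 -0.0012 -1.    ] F [-0.1 -0.6 -0. ] gap 0.0191
[-0.20985151  0.2401099   1.24946274 -0.00195632  1.65555963 -0.14618811]
[[347.73338512 210.93570427]]
```

View pics/w4.png

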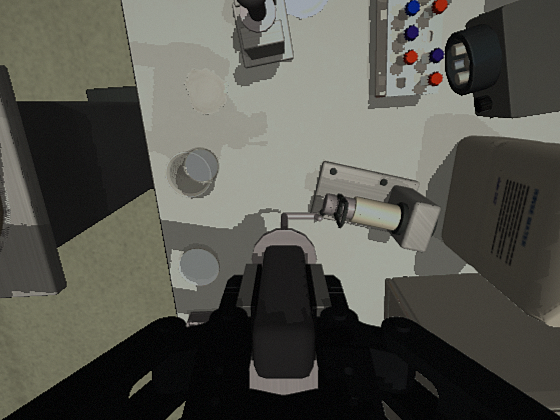

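Run:
```python
from h import *
import pickle
a=cv2.imread("pics/w4.png")[150:260,260:450]; cv2.imwrite("pics/zd.png",cv2.resize(a,None,fx=4.2,fy=4.2,interpolation=cv2.INTER_CUBIC))
st()
```

```text
t 5.0667 p [0.4984 0.0163 0.3203] yawx -0.0625 z [-3.7e-03  4.0e-04 -1.0e+00] F [ 0.2  0.3 -1. ] gap 0.0192
```

View pics/zd.png

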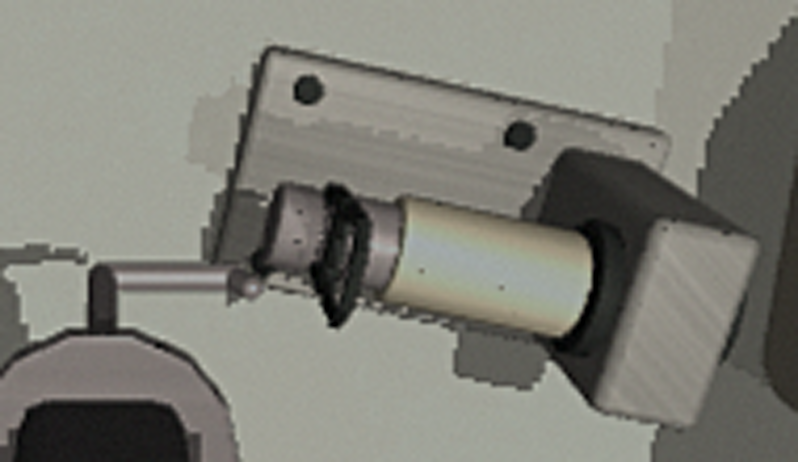

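Run:
```python
from h import *
import pickle
st()
c=cam('wrist');pickle.dump(c,open('w5.pkl','wb'))
im=bot.get_image('wrist')[:,:,::-1];cv2.imwrite("pics/w5.png",im)
st()
a=cv2.resize(im[150:260,260:450],None,fx=4.2,fy=4.2,interpolation=cv2.INTER_CUBIC)
s=cv2.resize(cv2.imread('pics/side0.png')[185:230,285:345],None,fx=7,fy=7,interpolation=cv2.INTER_CUBIC)
t=cv2.resize(cv2.imread('pics/scene0.png')[175:220,285:345],None,fx=6,fy=7,interpolation=cv2.INTER_CUBIC)[:, :378]
cv2.imwrite('pics/ze.png',a);cv2.imwrite('pics/zf.png',np.hstack([s,t]))
```

```text
t 5.0667 p [0.4984 0.0163 0.3203] yawx -0.0625 z [-3.7e-03  4.0e-04 -1.0e+00] F [ 0.2  0.3 -1. ] gap 0.0192
t 5.1167 p [0.4984 0.0181 0.3206] yawx -0.0601 z [-3.3e-03  9.0e-04 -1.0e+00] F [-0.1  0.9 -1. ] gap 0.0193
```

View pics/ze.png

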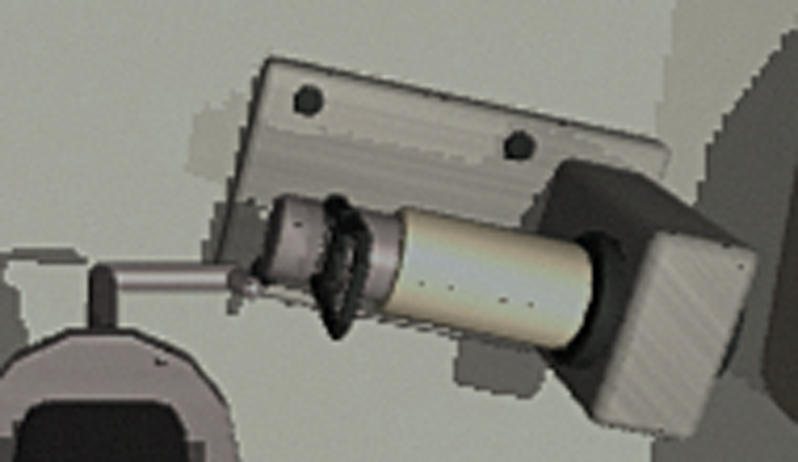

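View pics/zf.png

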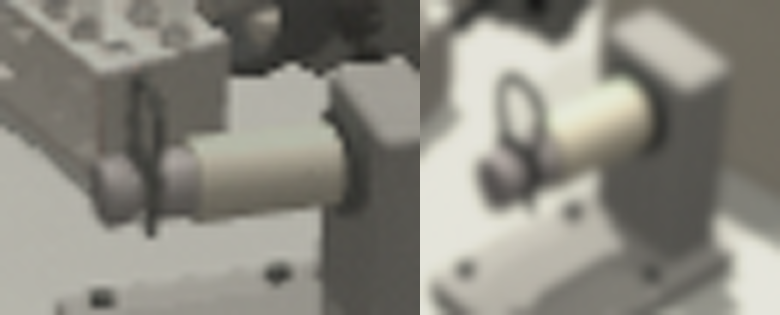

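Run:
```python
from h import *
import pickle
c=pickle.load(open('w5.pkl','rb'))
f=lambda x,y:(260+x/4.2,150+y/4.2)
def yaw(a,b,z):
    A=plane('',f(*a),z,c);B=plane('',f(*b),z,c);d=B-A;return np.arctan2(d[1],d[0]),A[:2],B[:2]
print('base',yaw((272,60),(665,145),.008))
print('roller',yaw((405,207),(585,243),.08),yaw((385,315),(560,350),.08))
print('block top short edge',yaw((655,237),(600,412),.098),yaw((752,257),(690,435),.098))
E0=tri([('scene',(301.7,190.4)),('side',(306.1,201.3))]);print(E0)
for ps in (-.2,-.26,-.32):
  X=np.array([np.cos(ps),np.sin(ps),0]);Y=np.array([-np.sin(ps),np.cos(ps),0])
  e=E0[0].copy();e[2]=.1005
  P=[e,e+[0,0,16.5e-3],e+Y*.013,e-Y*.013,e-X*.0165+[0,0,-.0255],e+[0,0,-.04],e+X*.016+[0,0,-.01]]
  q=proj('',P,c);print(ps,((q-[260,150])*4.2).round(0).tolist())
# shaft end disc centre & block triang
# hook: 
o,_=Rt();print(proj('',[o['position']+[0,0,-.1007]],c))
```

```text
base (np.float64(-0.2729655711323456), array([0.55033701, 0.01598613]), array([ 0.67158328, -0.01795719]))
roller (np.float64(-0.2619089150591394), array([ 0.5770784 , -0.01304616]), array([ 0.62502907, -0.02590013])) (np.float64(-0.26618516061681535), array([ 0.57167079, -0.04306994]), array([ 0.61932131, -0.05606211]))
block top short edge (np.float64(-1.8198430148217941), array([ 0.63697908, -0.01976536]), array([ 0.62492736, -0.06715213])) (np.float64(-1.831154451384635), array([ 0.66190829, -0.02658605]), array([ 0.64896212, -0.07518188]))
(array([ 0.56508224, -0.02114339,  0.09886967]), [0.00012504825500017438, 0.00012504825500013835])
-0.2 [[373.0, 261.0], [385.0, 281.0], [383.0, 212.0], [363.0, 309.0], [297.0, 226.0], [349.0, 220.0], [427.0, 258.0]]
-0.26 [[373.0, 261.0], [385.0, 281.0], [386.0, 213.0], [360.0, 309.0], [298.0, 222.0], [349.0, 220.0], [426.0, 262.0]]
-0.32 [[373.0, 261.0], [385.0, 281.0], [389.0, 214.0], [358.0, 308.0], [298.0, 219.0], [349.0, 220.0], [425.0, 265.0]]
[[283.87896859 213.90979044]]
```

Run:
```python
from h import *
import pickle
c=pickle.load(open('w5.pkl','rb'))
f=lambda x,y:(260+x/4.2,150+y/4.2)
ps=-.265;X=np.array([np.cos(ps),np.sin(ps),0]);Y=np.array([-np.sin(ps),np.cos(ps),0])
print(plane('',f(395,261),.075,c)-.016*X, plane('',f(272,240),.075,c)+.0165*X)
for e in ([.559,-.025,.1005],[.56,-.023,.1005]):
  P=[e,e+[0,0,16.5e-3]*1 if 0 else np.array(e)+[0,0,.0165],e+Y*.013,e-Y*.013,e-Y*.015+[0,0,-.0255],e+Y*.015+[0,0,-.0255],e-X*.0165+[0,0,-.0255],e+X*.016+[0,0,-.01],e+X*.075+Y*.028+[0,0,-.0025],e+X*.075-Y*.028+[0,0,-.0025]]
  q=proj('',P,c);print(((q-[260,150])*4.2).round(0).tolist())
st();print(cmd([.559-.06,-.025+.016,.22],-.265))
```

```text
[ 0.55989136 -0.02528106  0.075     ] [ 0.5580626 -0.0258406  0.075    ]
[[349.0, 277.0], [360.0, 298.0], [362.0, 229.0], [337.0, 324.0], [321.0, 300.0], [348.0, 196.0], [275.0, 237.0], [403.0, 277.0], [662.0, 228.0], [596.0, 428.0]]
[[353.0, 269.0], [364.0, 290.0], [366.0, 221.0], [340.0, 317.0], [324.0, 293.0], [352.0, 189.0], [279.0, 229.0], [406.0, 270.0], [667.0, 221.0], [600.0, 421.0]]
t 5.1167 p [0.4984 0.0181 0.3206] yawx -0.0601 z [-3.3e-03  9.0e-04 -1.0e+00] F [-0.1  0.9 -1. ] gap 0.0193
(array([0.0052, 0.0542, 0.2011]), array([-0.0005,  0.0043,  0.2609]))
```

Emit:
drive_tool:
  increments:
    - [0.005,0.054,0.05,0,0,0.13,1]
    - [0.005,0.054,0.1,0,0,0.26,1]
    - [0.005,0.054,0.16,0,0,0.26,1]
    - [0.005,0.054,0.22,0,0,0.26,1]
    - [0.005,0.054,0.244,0,0,0.26,1]
    - [0.005,0.054,0.244,0,0,0.26,1]
    - [0.005,0.054,0.244,0,0,0.26,1]
    - [0.005,0.054,0.244,0,0,0.26,1]

```text
t: 5.78
position: [0.5001, -0.0071, 0.2011]
tcp_rot: [0.0, 0.992, -0.13, 0.001]
contact_force: [0.4, -0.2, -1.4]
finger_gap: 0.0192
```

Run:
```python
from h import *
st();print(cmd([.501,-.0088,.1987],-.265))
im={n:bot.get_image(n)[:,:,::-1] for n in ['wrist','side','scene']}
for n in im: cv2.imwrite(f'pics/{n}6.png',im[n])
st()
z=cv2.resize
o,_=Rt()
out=[]
for n in ['wrist','side','scene']:
    u,v=proj(n,[o['position']+[.03,0,-.1]])[0].astype(int);print(n,u-35,v-40)
    v=max(v,50)
    out.append(z(im[n][v-50:v+40,u-38:u+38],None,fx=3.5,fy=5,interpolation=cv2.INTER_CUBIC))
cv2.imwrite('pics/z6.png',np.hstack(out))
```

```text
t 5.7833 p [ 0.5001 -0.0071  0.2011] yawx -0.26 z [ 1.4e-03 -3.0e-04 -1.0e+00] F [ 0.4 -0.2 -1.4] gap 0.0192
(array([0.0026, 0.0028, 0.0048]), array([-0.0001, -0.0018,  0.0064]))
t 5.9333 p [ 0.5001 -0.0076  0.2012] yawx -0.2608 z [ 2.e-03 -5.e-04 -1.e+00] F [-0.2 -0.4 -1. ] gap 0.0194
wrist 289 166
side 255 161
scene 255 153
```

View pics/z6.png

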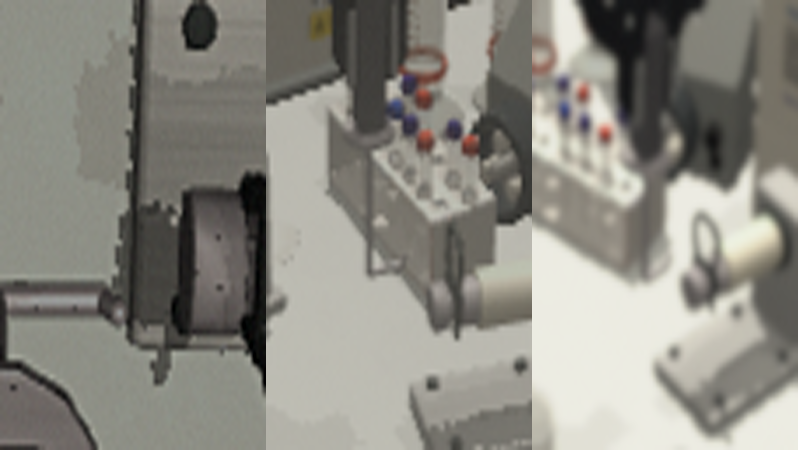

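View pics/wrist6.png

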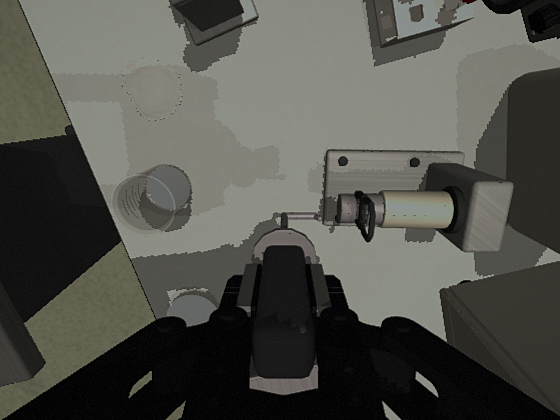

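Run:
```python
from h import *
import pickle
c=cam('wrist');im=cv2.imread('pics/wrist6.png')
z=cv2.resize(im[170:260,270:410],None,fx=5.7,fy=5.7,interpolation=cv2.INTER_CUBIC)
ps=-.265;X=np.array([np.cos(ps),np.sin(ps),0]);Y=np.array([-np.sin(ps),np.cos(ps),0])
e=np.array([.559,-.0245,.1005])
th=np.linspace(0,2*np.pi,40)
for ry,rz in((.011,.0125),(.015,.0165)):
    q=(proj('',[e+Y*ry*np.cos(t)+[0,0,rz*np.sin(t)] for t in th],c)-[270,170])*5.7
    for u in q: cv2.circle(z,tuple(int(k) for k in u),2,(0,255,255),-1)
o,_=Rt();p=o['position']+[0,0,-.1007]
q=(proj('',[p+X*s for s in np.linspace(0,.1,30)],c)-[270,170])*5.7
for u in q: cv2.circle(z,tuple(int(k) for k in u),2,(0,0,255),-1)
cv2.imwrite('pics/z7.png',z)
```

View pics/z7.png

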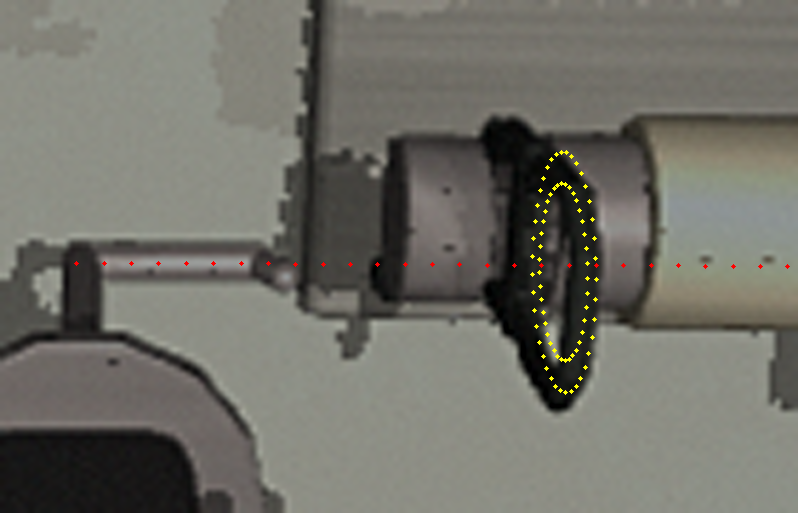

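Emit:
drive_tool:
  increments:
    - [0.01,0.005,0.003,0,0,0.005,1]
    - [0.025,0.005,0.003,0,0,0.005,1]
    - [0.04,0.005,0.003,0,0,0.005,1]
    - [0.055,0.005,0.003,0,0,0.005,1]
    - [0.07,0.005,0.003,0,0,0.005,1]
    - [0.085,0.005,0.003,0,0,0.005,1]
    - [0.094,0.005,0.003,0,0,0.005,1]
    - [0.094,0.005,0.003,0,0,0.005,1]

```text
t: 6.6
position: [0.5453, -0.0227, 0.1984]
tcp_rot: [0.0, 0.991, -0.132, -0.0]
contact_force: [-0.7, 0.2, -1.2]
finger_gap: 0.0197
```

Run:
```python
from h import *
st();print(cmd([.545,-.0223,.1995],-.265))
im={n:bot.get_image(n)[:,:,::-1] for n in ['wrist','side','scene']}
for n in im: cv2.imwrite(f'pics/{n}8.png',im[n])
st()
o,_=Rt()
out=[]
for n in ['wrist','side','scene']:
    u,v=proj(n,[o['position']+[.013,0,-.1]])[0].astype(int);print(n,u-22,v-25)
    out.append(cv2.resize(im[n][v-30:v+25,u-22:u+22],None,fx=6,fy=8,interpolation=cv2.INTER_CUBIC))
cv2.imwrite('pics/z8.png',np.hstack(out))
```

```text
t 6.6 p [ 0.5453 -0.0227  0.1984] yawx -0.2654 z [-0. -0. -1.] F [-0.7  0.2 -1.2] gap 0.0197
(array([-0.0008, -0.0006, -0.0021]), array([ 0.    ,  0.0001, -0.0005]))
t 6.75 p [ 0.5442 -0.0223  0.1986] yawx -0.2651 z [-4.e-04  1.e-04 -1.e+00] F [ 0.6 -0.  -1.9] gap 0.0192
wrist 279 186
side 281 177
scene 278 166
```

View pics/z8.png

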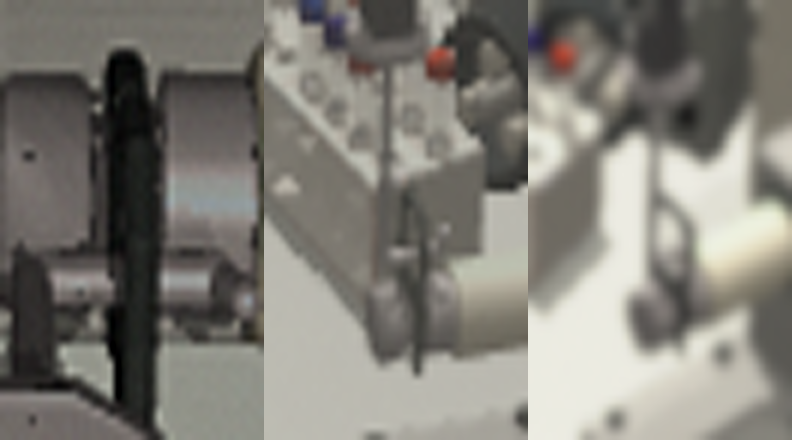

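Emit:
drive_tool:
  increments:
    - [0,0,-0.015,0,0,0,1]
    - [0,0,-0.03,0,0,0,1]
    - [0,0,-0.04,0,0,0,1]
    - [0,0,-0.05,0,0,0,1]
    - [0,0,-0.06,0,0,0,1]
    - [0,0,-0.07,0,0,0,1]
    - [0,0,-0.08,0,0,0,1]
    - [0,0,-0.09,0,0,0,1]

```text
t: 7.42
position: [0.5444, -0.0224, 0.2444]
tcp_rot: [0.0, 0.991, -0.132, 0.0]
contact_force: [0.3, -0.4, -1.5]
finger_gap: 0.0194
```

Emit:
drive_tool:
  increments:
    - [0,0,-0.01,0,0,0,1]
    - [0,0,-0.02,0,0,0,1]
    - [0,0,-0.03,0,0,0,1]
    - [0,0,-0.04,0,0,0,1]
    - [0,0,-0.05,0,0,0,1]
    - [0,0,-0.06,0,0,0,1]
    - [0,0,-0.07,0,0,0,1]
    - [0,0,-0.08,0,0,0,1]

```text
t: 8.08
position: [0.5444, -0.0224, 0.2842]
tcp_rot: [0.0, 0.991, -0.132, -0.0]
contact_force: [-0.3, 0.2, -0.8]
finger_gap: 0.0194
```

```bash
cat > look.py <<'E'
from h import *
import sys
k=sys.argv[1];off=eval(sys.argv[2]) if len(sys.argv)>2 else [0.01,0,-.11]
st();print(bot.get_obs()['q'].round(3))
im={n:bot.get_image(n)[:,:,::-1] for n in ['wrist','side','scene']}
for n in im: cv2.imwrite(f'pics/{n}{k}.png',im[n])
o,r=Rt()
out=[]
for n in ['wrist','side','scene']:
    u,v=proj(n,[o['position']+r.apply(np.array(off)*[1,-1,-1])])[0].astype(int);u=min(max(u,33),520);v=min(max(v,50),370);print(n,u-33,v-50)
    out.append(cv2.resize(im[n][v-50:v+50,u-33:u+33],None,fx=4,fy=5,interpolation=cv2.INTER_CUBIC))
cv2.imwrite(f'pics/z{k}.png',np.hstack(out))
E
python3 look.py 10
```

```text
t 8.0833 p [ 0.5444 -0.0224  0.2842] yawx -0.2651 z [-0. -0. -1.] F [-0.3  0.2 -0.8] gap 0.0194
[-0.258  0.34   1.208 -0.     1.594  0.007]
wrist 264 162
side 271 124
scene 269 118
```

View pics/z10.png

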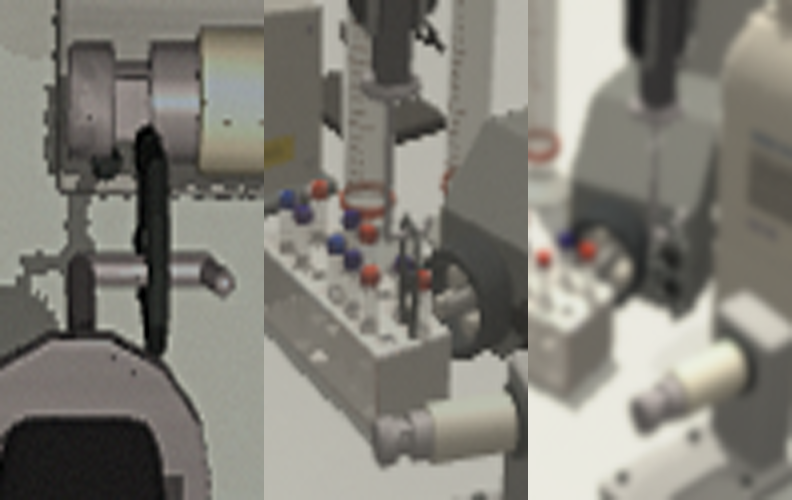

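Emit:
drive_tool:
  increments:
    - [-0.003,0.03,-0.02,0,0,-0.05,1]
    - [-0.006,0.08,-0.04,0,0,-0.15,1]
    - [-0.01,0.14,-0.04,0,0,-0.28,1]
    - [-0.016,0.2,-0.04,0,0,-0.42,1]
    - [-0.02,0.26,-0.04,0,0,-0.56,1]
    - [-0.025,0.32,-0.04,0,0,-0.7,1]
    - [-0.029,0.37,-0.04,0,0,-0.8,1]
    - [-0.032,0.4,-0.04,0,0,-0.85,1]

```text
t: 8.9
position: [0.4755, -0.2134, 0.3033]
tcp_rot: [-0.0, 0.98, 0.201, -0.0]
contact_force: [0.2, 0.2, -1.5]
finger_gap: 0.0191
```

```bash
python3 look.py 11; python3 -c "
from h import *
print(cmd([.43,-.345,.30],1.7),cmd([.43,-.345,.30],1.2))"
```

```text
t 8.9 p [ 0.4755 -0.2134  0.3033] yawx 0.4047 z [-9.e-04 -0.e+00 -1.e+00] F [ 0.2  0.2 -1.5] gap 0.0191
[-6.490e-01  2.870e-01  1.231e+00 -1.000e-03  1.624e+00 -1.054e+00]
wrist 263 162
side 293 160
scene 321 149
(array([-0.1889,  0.2095,  0.0066]), array([-1.1000e-03, -3.0000e-04, -1.6557e+00])) (array([-0.1889,  0.2095,  0.0066]), array([-0.0011, -0.    , -1.0191]))
```

View pics/wrist11.png

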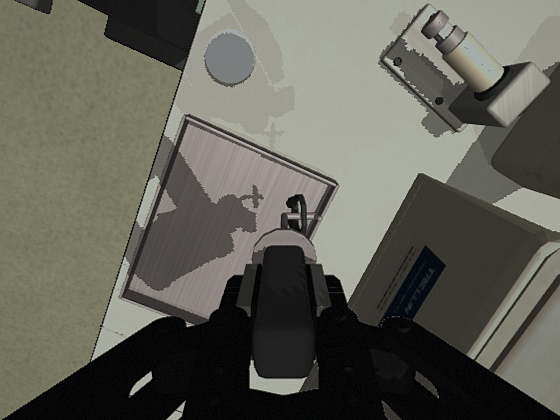

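```bash
python3 -c "
from h import *
for u in [(185,115),(338,183),(122,297)]: print(plane('wrist',u,.028))
print(plane('wrist',(415,180),.2),plane('wrist',(325,395),.0))
"
```

```text
[ 0.34811866 -0.19517632  0.028     ]
[ 0.54191815 -0.19843165  0.028     ]
[ 0.34412494 -0.45019547  0.028     ]
[ 0.55147357 -0.1515922   0.2       ] [ 6.75863830e-01 -5.15592482e-01 -5.55111512e-17]
```

Emit:
drive_tool:
  increments:
    - [-0.02,0.025,0.007,0,0,-0.1,1]
    - [-0.05,0.06,0.007,0,0,-0.24,1]
    - [-0.08,0.1,0.007,0,0,-0.38,1]
    - [-0.11,0.14,0.007,0,0,-0.52,1]
    - [-0.14,0.18,0.007,0,0,-0.66,1]
    - [-0.16,0.205,0.007,0,0,-0.8,1]
    - [-0.171,0.217,0.007,0,0,-0.92,1]
    - [-0.171,0.217,0.007,0,0,-1,1]

```text
t: 9.72
position: [0.4405, -0.345, 0.2997]
tcp_rot: [-0.0, 0.828, 0.561, -0.0]
contact_force: [0.1, 0.5, -0.6]
finger_gap: 0.0195
```

Emit:
drive_tool:
  increments:
    - [0,0,0.02,0,0,-0.05,1]
    - [0,0,0.05,0,0,-0.15,1]
    - [0,0,0.08,0,0,-0.25,1]
    - [0,0,0.11,0,0,-0.35,1]
    - [0,0,0.14,0,0,-0.45,1]
    - [0,0,0.16,0,0,-0.53,1]
    - [0,0,0.17,0,0,-0.6,1]
    - [0,0,0.17,0,0,-0.64,1]

```text
t: 10.38
position: [0.4408, -0.3428, 0.2137]
tcp_rot: [-0.001, 0.662, 0.749, 0.0]
contact_force: [-0.6, -0.1, -1.4]
finger_gap: 0.0196
```

```bash
python3 look.py 12
```

```text
t 10.3833 p [ 0.4408 -0.3428  0.2137] yawx 1.6934 z [-0.0017  0.0026 -1.    ] F [-0.6 -0.1 -1.4] gap 0.0196
[-0.873  0.41   1.303  0.     1.432 -2.567]
wrist 262 161
side 311 240
scene 359 213
```

View pics/z12.png

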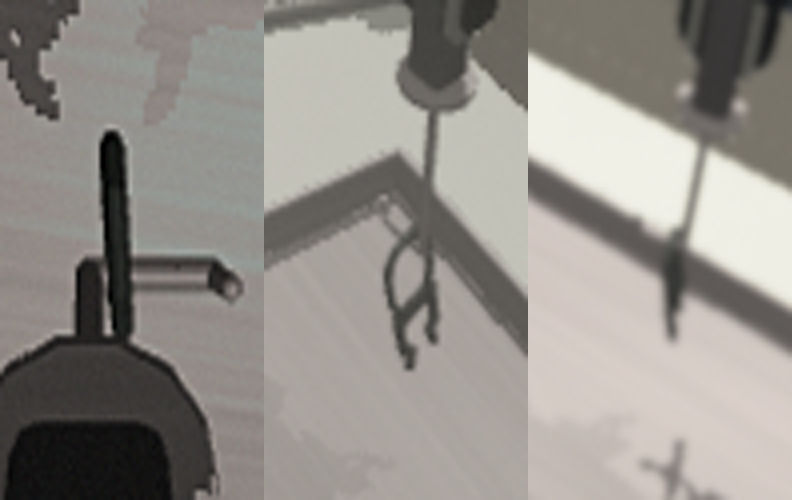

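Emit:
drive_tool:
  increments:
    - [0.01,0,0.01,0,-0.1,0,1]
    - [0.025,0.001,0.03,0,-0.24,0,1]
    - [0.043,0.002,0.05,0,-0.4,0,1]
    - [0.062,0.003,0.07,0,-0.56,0,1]
    - [0.08,0.004,0.09,0,-0.72,0,1]
    - [0.096,0.004,0.105,0,-0.88,0,1]
    - [0.107,0.004,0.115,0,-1,0,1]
    - [0.107,0.004,0.115,0,-1,0,1]

```text
t: 11.2
position: [0.4364, -0.29, 0.1579]
tcp_rot: [0.287, 0.613, 0.691, -0.253]
contact_force: [-0.1, -0.1, -1.3]
finger_gap: 0.0195
```

```bash
python3 look.py 13
```

```text
t 11.2 p [ 0.4364 -0.29    0.1579] yawx 1.6881 z [ 0.0864 -0.7016 -0.7073] F [-0.1 -0.1 -1.3] gap 0.0195
[-0.536  0.365  1.845 -1.064  0.694 -1.451]
wrist 261 161
side 321 262
scene 368 229
```

View pics/z13.png

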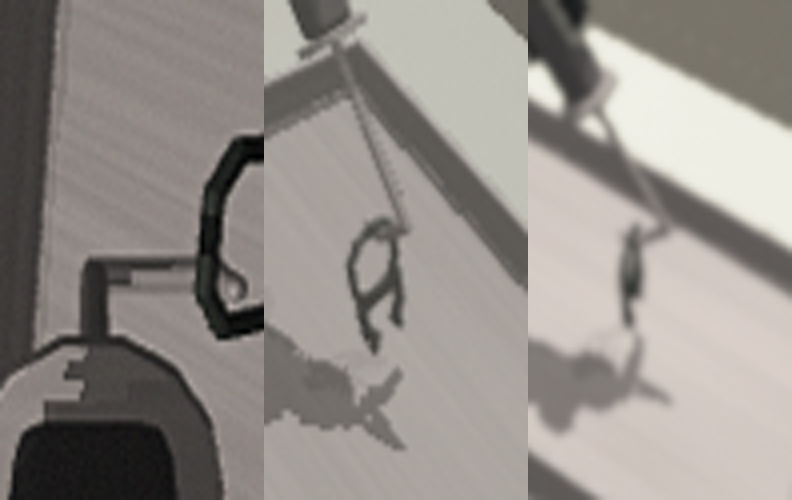

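Emit:
drive_tool:
  increments:
    - [0.01,0,0.003,0,-0.06,0,1]
    - [0.024,0,0.007,0,-0.13,0,1]
    - [0.038,0,0.012,0,-0.2,0,1]
    - [0.052,0,0.016,0,-0.28,0,1]
    - [0.066,0,0.02,0,-0.36,0,1]
    - [0.08,0,0.024,0,-0.44,0,1]
    - [0.08,0,0.024,0,-0.44,0,1]
    - [0.08,0,0.024,0,-0.44,0,1]

```text
t: 12.02
position: [0.465, -0.2424, 0.161]
tcp_rot: [0.367, 0.581, 0.635, -0.353]
contact_force: [0.0, -0.2, -0.6]
finger_gap: 0.0191
```

```bash
python3 look.py 14
```

```text
t 12.0167 p [ 0.465  -0.2424  0.161 ] yawx 1.6869 z [ 0.0564 -0.875  -0.4808] F [ 0.  -0.2 -0.6] gap 0.0191
[-0.301  0.495  1.846 -1.417  0.977 -0.968]
wrist 261 161
side 324 238
scene 364 208
```

View pics/z14.png

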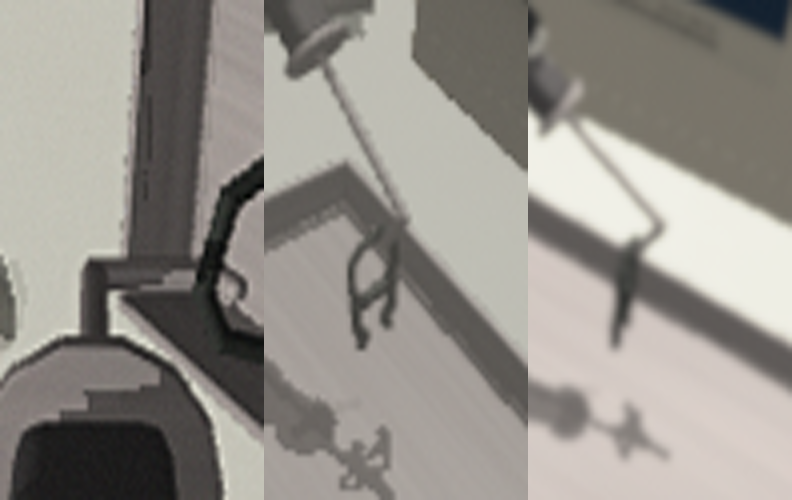

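```bash
python3 -c "
from h import *
Rg=R.from_quat([.613,.691,-.253,.287])
print(cmd([.4365,-.2995,.151],Rg=Rg))
print('down in tool at goal',Rg.inv().apply([0,0,-1]).round(3))
print('world hx',Rg.inv().apply([-.12,.993,0]).round(3))
"
```

```text
(array([-0.0329, -0.0625,  0.1052]), array([-0.065 ,  0.3617, -0.0106]))
down in tool at goal [ 0.707 -0.002  0.707]
world hx [ 0.707  0.    -0.707]
```

Emit:
drive_tool:
  increments:
    - [-0.004,-0.008,0.013,-0.008,0.045,0,1]
    - [-0.01,-0.019,0.032,-0.02,0.11,-0.002,1]
    - [-0.016,-0.03,0.05,-0.031,0.172,-0.004,1]
    - [-0.022,-0.042,0.07,-0.043,0.24,-0.006,1]
    - [-0.028,-0.053,0.09,-0.055,0.31,-0.008,1]
    - [-0.033,-0.0625,0.105,-0.065,0.362,-0.01,1]
    - [-0.033,-0.0625,0.105,-0.065,0.362,-0.01,1]
    - [-0.033,-0.0625,0.105,-0.065,0.362,-0.01,1]

```text
t: 12.83
position: [0.436, -0.2999, 0.1513]
tcp_rot: [0.288, 0.614, 0.69, -0.254]
contact_force: [-1.2, -0.0, -2.2]
finger_gap: 0.0193
```

```bash
python3 look.py 15; python3 -c "
from h import *
Rg=R.from_quat([.613,.691,-.253,.287])
print(cmd([.4365,-.2995,.131],Rg=Rg))"
```

```text
t 12.8333 p [ 0.436  -0.2999  0.1513] yawx 1.6864 z [ 0.0854 -0.7033 -0.7057] F [-1.2 -0.  -2.2] gap 0.0193
[-0.556  0.38   1.847 -1.09   0.673 -1.434]
wrist 261 161
side 324 268
scene 372 232
(array([ 0.026 , -0.001 ,  0.0291]), array([0.0003, 0.0013, 0.0022]))
```

View pics/z15.png

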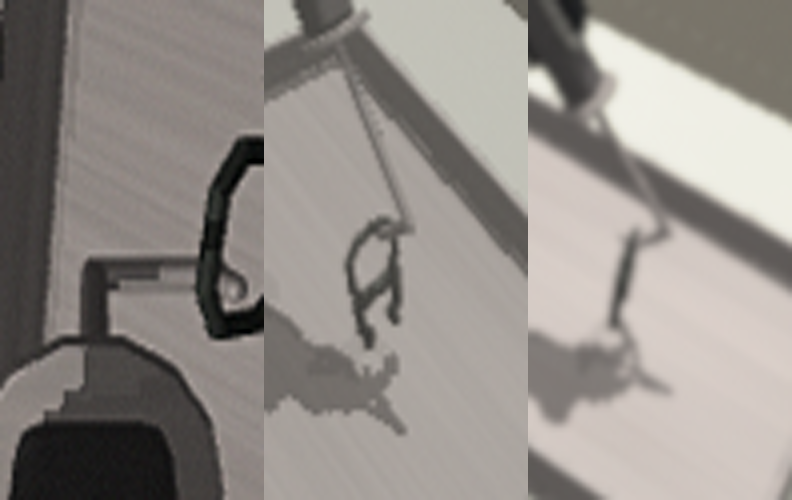

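Emit:
drive_tool:
  increments:
    - [0.005,0,0.006,0,0,0,1]
    - [0.01,0,0.011,0,0,0,1]
    - [0.015,0,0.016,0,0,0,1]
    - [0.02,0,0.021,0,0,0,1]
    - [0.025,0,0.026,0,0,0,1]
    - [0.028,0,0.03,0,0,0,1]
    - [0.028,0,0.03,0,0,0,1]
    - [0.028,0,0.03,0,0,0,1]

```text
t: 13.65
position: [0.4371, -0.2995, 0.1301]
tcp_rot: [0.287, 0.612, 0.691, -0.253]
contact_force: [-0.1, -0.1, -1.3]
finger_gap: 0.0193
```

```bash
python3 look.py 16
```

```text
t 13.65 p [ 0.4371 -0.2995  0.1301] yawx 1.691 z [ 0.0869 -0.7023 -0.7066] F [-0.1 -0.1 -1.3] gap 0.0193
[-0.555  0.42   1.87  -1.161  0.645 -1.346]
wrist 261 161
side 324 277
scene 371 239
```

View pics/z16.png

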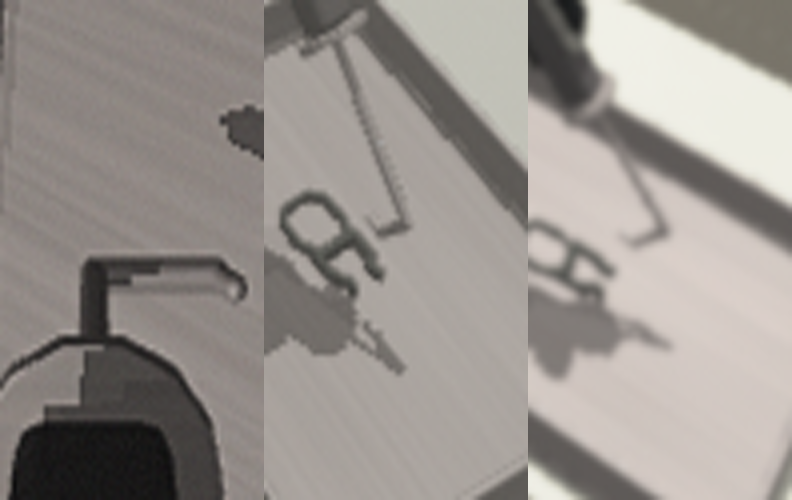

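Emit:
drive_tool:
  increments:
    - [-0.04,0,-0.04,0,0,0,1]
    - [-0.09,0,-0.09,0,0,0,1]
    - [-0.13,0,-0.13,0,0.05,0,1]
    - [-0.18,0,-0.18,0,0.2,0,1]
    - [-0.22,0,-0.22,0,0.35,0,1]
    - [-0.26,0,-0.26,0,0.5,0,1]
    - [-0.26,0,-0.26,0,0.65,0,1]
    - [-0.26,0,-0.26,0,0.8,0,1]

```text
t: 14.47
position: [0.4373, -0.299, 0.3181]
tcp_rot: [0.079, 0.659, 0.745, -0.064]
contact_force: [-0.1, -0.6, -1.5]
finger_gap: 0.0194
```

```bash
python3 look.py 17; python3 -c "
from h import *
print(cmd([.445,-.25,.33],1.2))"
```

```text
t 14.4667 p [ 0.4373 -0.299   0.3181] yawx 1.6932 z [ 0.0322 -0.1994 -0.9794] F [-0.1 -0.6 -1.5] gap 0.0194
[-0.763  0.235  1.277 -0.123  1.467 -2.454]
wrist 262 161
side 307 189
scene 357 173
(array([ 0.09  ,  0.0292, -0.0518]), array([0.0655, 0.2562, 0.6209]))
```

View pics/side17.png

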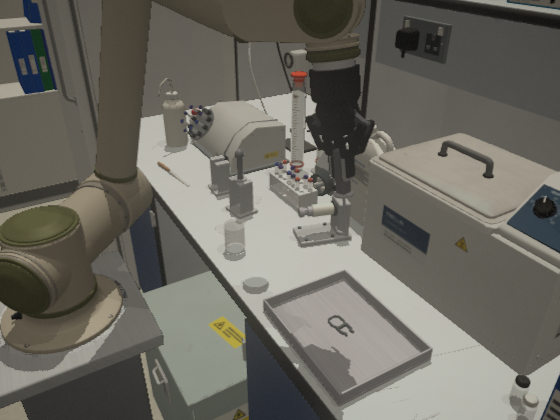

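Emit:
drive_tool:
  increments:
    - [0.015,0.005,-0.01,0.01,0.05,0.1,1]
    - [0.03,0.01,-0.02,0.02,0.1,0.22,1]
    - [0.05,0.016,-0.03,0.035,0.15,0.35,1]
    - [0.07,0.022,-0.04,0.05,0.2,0.48,1]
    - [0.09,0.029,-0.052,0.065,0.256,0.62,1]
    - [0.09,0.029,-0.052,0.065,0.256,0.62,1]
    - [0.09,0.029,-0.052,0.065,0.256,0.62,1]
    - [0.09,0.029,-0.052,0.065,0.256,0.62,1]

```text
t: 15.28
position: [0.4449, -0.2485, 0.3299]
tcp_rot: [0.0, 0.823, 0.567, -0.0]
contact_force: [-0.6, 0.7, -1.1]
finger_gap: 0.0194
```

```bash
python3 -c "
from h import *
st();print(cmd([.46,.0,.35],.42))"
```

```text
t 15.2833 p [ 0.4449 -0.2485  0.3299] yawx 1.2066 z [-4.e-04 -4.e-04 -1.e+00] F [-0.6  0.7 -1.1] gap 0.0194
(array([ 0.4751, -0.1487, -0.0405]), array([-1.0000e-04,  7.0000e-04,  1.0015e+00]))
```

Emit:
drive_tool:
  increments:
    - [0.03,-0.01,-0.02,0,0,0.1,1]
    - [0.09,-0.028,-0.04,0,0,0.24,1]
    - [0.16,-0.05,-0.04,0,0,0.38,1]
    - [0.23,-0.072,-0.04,0,0,0.52,1]
    - [0.3,-0.094,-0.04,0,0,0.66,1]
    - [0.37,-0.116,-0.04,0,0,0.8,1]
    - [0.44,-0.138,-0.04,0,0,0.94,1]
    - [0.475,-0.149,-0.04,0,0,1,1]

```text
t: 15.95
position: [0.4603, 0.0025, 0.3507]
tcp_rot: [-0.0, 0.978, 0.207, 0.001]
contact_force: [0.5, 0.6, -0.6]
finger_gap: 0.0199
```

```bash
python3 -c "
from h import *
st();print(cmd([.4879,.3095,.34],-.057))"
```

```text
t 15.95 p [0.4603 0.0025 0.3507] yawx 0.4167 z [ 1.2e-03  5.0e-04 -1.0e+00] F [ 0.5  0.6 -0.6] gap 0.0199
(array([ 0.2989, -0.5392,  0.0217]), array([-3.000e-04, -1.600e-03,  6.031e-01]))
```

Emit:
drive_tool:
  increments:
    - [0.03,-0.054,0.005,0,0,0.08,1]
    - [0.075,-0.135,0.01,0,0,0.18,1]
    - [0.12,-0.216,0.015,0,0,0.28,1]
    - [0.165,-0.297,0.02,0,0,0.38,1]
    - [0.21,-0.378,0.02,0,0,0.48,1]
    - [0.255,-0.459,0.02,0,0,0.56,1]
    - [0.285,-0.513,0.02,0,0,0.603,1]
    - [0.299,-0.539,0.02,0,0,0.603,1]

```text
t: 16.62
position: [0.4877, 0.3099, 0.3405]
tcp_rot: [-0.0, 1.0, -0.027, 0.001]
contact_force: [0.8, -0.2, -1.1]
finger_gap: 0.019
```

Emit:
drive_tool:
  increments:
    - [0,0,0,0,0,0,1]
    - [0,0,0,0,0,0,1]
    - [0,0,0,0,0,0,1]
    - [0,0,0,0,0,0,1]
    - [0,0,0,0,0,0,1]
    - [0,0,0,0,0,0,1]
    - [0,0,0,0,0,0,1]
    - [0,0,0,0,0,0,1]

```text
t: 17.28
position: [0.4883, 0.3063, 0.3415]
tcp_rot: [-0.001, 1.0, -0.028, 0.0]
contact_force: [0.3, 0.2, -1.0]
finger_gap: 0.0192
```

```bash
python3 look.py 18;python3 -c "
from h import *
print(cmd([.4879,.3095,.34],-.057))
c=cam('wrist');o,r=Rt()
print(proj('',[o['position']+[0,0,-.1007],[.4885,.3095,.094]],c))"
```

```text
t 17.2833 p [0.4883 0.3063 0.3415] yawx -0.0562 z [ 7.0e-04  1.6e-03 -1.0e+00] F [ 0.3  0.2 -1. ] gap 0.0192
[3.540e-01 3.810e-01 9.860e-01 1.000e-03 1.774e+00 4.110e-01]
wrist 264 162
side 186 62
scene 158 70
(array([-0.0009, -0.0056,  0.0028]), array([-0.0021, -0.0007,  0.0015]))
[[283.49952333 216.44350006]
 [283.55803613 174.12668427]]
```

View pics/wrist18.png

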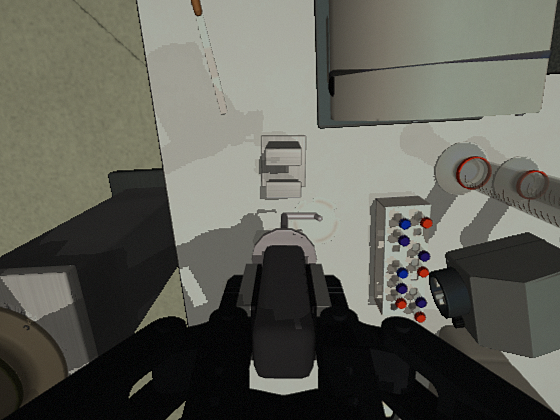

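Emit:
drive_tool:
  increments:
    - [-0.001,-0.005,0.03,0,0,0,1]
    - [-0.001,-0.005,0.08,0,0,0,1]
    - [-0.001,-0.005,0.13,0,0,0,1]
    - [-0.001,-0.005,0.18,0,0,0,1]
    - [-0.001,-0.005,0.22,0,0,0,1]
    - [-0.001,-0.005,0.23,0,0,0,1]
    - [-0.001,-0.005,0.23,0,0,0,1]
    - [-0.001,-0.005,0.23,0,0,0,1]

```text
t: 18.1
position: [0.4883, 0.3097, 0.2275]
tcp_rot: [-0.001, 1.0, -0.028, 0.001]
contact_force: [-0.4, -0.2, -1.1]
finger_gap: 0.0193
```

```bash
python3 look.py 19;python3 -c "
from h import *
print(cmd([.4879,.3095,.1232],-.057))"
```

```text
t 18.1 p [0.4883 0.3097 0.2275] yawx -0.0556 z [ 0.002   0.0022 -1.    ] F [-0.4 -0.2 -1.1] gap 0.0193
[3.600e-01 4.320e-01 1.225e+00 1.000e-03 1.482e+00 4.150e-01]
wrist 264 162
side 188 100
scene 161 106
(array([-0.0015,  0.0009,  0.2092]), array([-0.0035, -0.0036,  0.0017]))
```

View pics/z19.png

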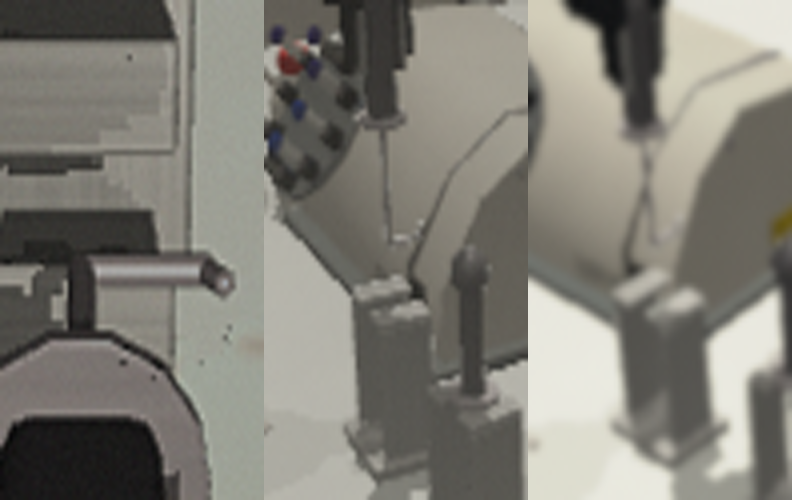

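Aligned with the gap. Descending slowly.

Emit:
drive_tool:
  increments:
    - [-0.001,0.001,0.02,0,0,0,1]
    - [-0.001,0.001,0.05,0,0,0,1]
    - [-0.001,0.001,0.08,0,0,0,1]
    - [-0.001,0.001,0.11,0,0,0,1]
    - [-0.001,0.001,0.14,0,0,0,1]
    - [-0.001,0.001,0.17,0,0,0,1]
    - [-0.001,0.001,0.19,0,0,0,1]
    - [-0.001,0.001,0.2,0,0,0,1]

```text
t: 18.92
position: [0.4873, 0.3091, 0.1257]
tcp_rot: [-0.001, 1.0, -0.028, -0.0]
contact_force: [-0.3, -0.1, -1.1]
finger_gap: 0.0196
```

```bash
python3 look.py 20 [0,0,-.03];python3 -c "
from h import *
print(cmd([.4879,.3095,.1232],-.057))"
```

```text
t 18.9167 p [0.4873 0.3091 0.1257] yawx -0.0557 z [-0.      0.0014 -1.    ] F [-0.3 -0.1 -1.1] gap 0.0196
[3.600e-01 5.210e-01 1.385e+00 1.000e-03 1.235e+00 4.150e-01]
wrist 250 206
side 185 108
scene 159 114
(array([ 0.0004, -0.0004,  0.0075]), array([-0.0025, -0.0015,  0.0017]))
```

View pics/z20.png

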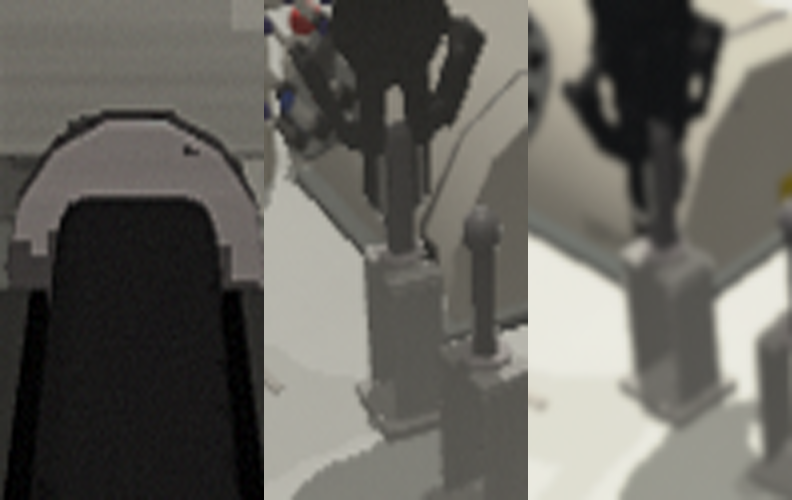

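Emit:
drive_tool:
  increments:
    - [0,0,0.003,0,0,0,1]
    - [0,0,0.005,0,0,0,1]
    - [0,0,0.006,0,0,0,1]
    - [0,0,0.006,0,0,0,1]
    - [0,0,0.006,0,0,0,1]
    - [0,0,0.006,0,0,0,1]
    - [0,0,0.006,0,0,0,1]
    - [0,0,0.006,0,0,0,-1]

```text
t: 19.73
position: [0.4875, 0.3092, 0.1235]
tcp_rot: [-0.001, 1.0, -0.028, 0.0]
contact_force: [-0.0, 0.4, 0.7]
finger_gap: 0.03
```

Emit:
drive_tool:
  increments:
    - [0,0,0,0,0,0,-1]
    - [0,0,0,0,0,0,-1]
    - [0,0,0,0,0,0,-1]
    - [0,0,0,0,0,0,-1]
    - [0,0,0,0,0,0,-1]
    - [0,0,0,0,0,0,-1]
    - [0,0,0,0,0,0,-1]
    - [0,0,0,0,0,0,-1]

```text
t: 20.4
position: [0.4874, 0.3092, 0.1234]
tcp_rot: [-0.001, 1.0, -0.028, 0.0]
contact_force: [-0.6, 0.2, -0.1]
finger_gap: 0.0856
```

Emit:
drive_tool:
  increments:
    - [0,0,-0.02,0,0,0,-1]
    - [0,0,-0.06,0,0,0,-1]
    - [0,0,-0.11,0,0,0,-1]
    - [0,0,-0.17,0,0,0,-1]
    - [0,0,-0.23,0,0,0,-1]
    - [0,0,-0.29,0,0,0,-1]
    - [0,0,-0.34,0,0,0,-1]
    - [0,0,-0.34,0,0,0,-1]

```text
t: 21.07
position: [0.4883, 0.3094, 0.2997]
tcp_rot: [-0.003, 1.0, -0.028, 0.005]
contact_force: [0.2, 0.3, 0.6]
finger_gap: 0.0856
```

```bash
python3 look.py 21
```

```text
t 21.0667 p [0.4883 0.3094 0.2997] yawx -0.0556 z [ 0.0102  0.0052 -0.9999] F [0.2 0.3 0.6] gap 0.0856
[3.590e-01 3.900e-01 1.087e+00 1.000e-03 1.653e+00 4.150e-01]
wrist 264 162
side 186 79
scene 159 86
```

View pics/side21.png

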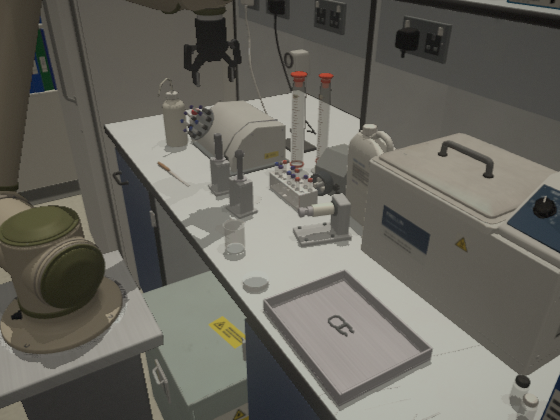

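View pics/wrist21.png

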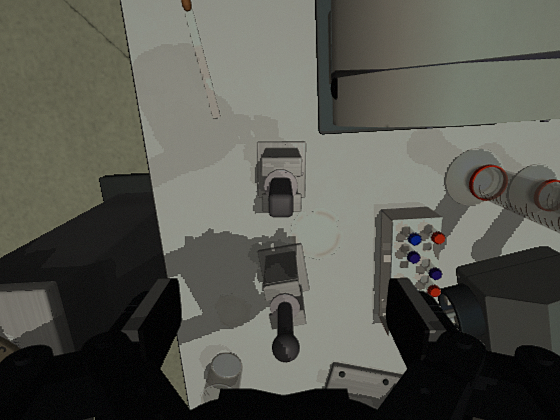

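The hooked pick is upright in its stand (wrist view about (281,195)). The straight pick is undisturbed at about (286,345). The ring lies in the tray (side view about (341,325)), and the gripper is clear.

```bash
python3 -c "
from h import *
st();print(bot.hand_in())"
```

```text
t 21.2167 p [0.487  0.3088 0.2931] yawx -0.0557 z [-0.      0.0014 -1.    ] F [-0.1  1.2 -0.3] gap 0.0856
the job is handed in; nothing more can be done
None
```

The ring is off the shaft and lying in the tray, and the hooked pick is back upright in its stand. The job was handed in at 21.2 s.

- **What I did:** I gripped the square handle, lifted the hooked pick and ran the toe through the ring's eye. I pried the ring up, carried it on the hook to the tray and tilted the pick about 45° nose down. As I lowered it, the ring slid off onto the tray floor. The fingers gripped only the pick's handle and never touched the ring.
- **Last checks:** The pictures after letting go show the ring lying flat near the middle of the tray and the groove empty. The hooked pick is seated in its stand, and the straight pick looks unmoved. The gripper was open and clear, and force readings at the end of each move stayed under 6 N.
- **What disagreed:** Triangulating from the scene and side cameras was off by about 5 to 10 mm. I used wrist-camera rays at the known heights instead, and those matched the toe and the eye to about 2 mm.
- **What failed:**
    - The first move call was refused because a turn was out of range; nothing moved.
    - A steeper tilt of about 65° stopped with joint 4 at -1.417, just inside its -1.42 limit, so I went back to 45°.

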